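# Set and lock the bench supply's voltage

### The job

The bench supply feeding the opened television is set too low and its voltage knob is unlocked. Turn the small inner knob clockwise until the meter needle stands on the wedge mark, then turn the wide ring around it clockwise until it is snug, firmly finger-tight but not forced, so that the setting is locked with the needle still on the mark. Let go, and leave the other things on the bench where they are.

Things in the scene. Friction and masses are not known exactly. Their poses are not given: they have to be found in the camera images.
- supply: desktop DC supply, fixed to the bench: grey case with dark side plates, 218 mm deep (its x), 260 mm wide (its y). Origin: centre of the underside; its x points away from the user's side. The top is a panel sloping down to the user's side by 0.2 rad, 52 mm high at the user's edge, 98 mm at the rear
- control_axis (a point): point on the panel's surface on the axis of the two concentric controls; z is that axis, off the panel, x runs up the slope, y to the left. Along z from here: the lock ring (ribbed dark rubber round a metal hub, 48 mm across, from 1 to 16 mm, unmarked), then the voltage knob (black, 26 mm across, from 19 to 47 mm); between them a thin shaft. Nothing else stands above the panel within 60 mm of the axis
- volt_knob: inner voltage knob, white line on its top. Origin on its axis at the panel's surface, 47 mm below its top, z along the axis. Turns easily (0.02 N m) while the ring is loose; clockwise from above raises the needle; stops 1.8 rad either side of the wanted setting. A snug ring brakes it, so set it before
- needle (a joint): angle of the meter needle in rad, following the knob at half its angle: 0 on the wedge mark, negative below it (to the left as seen from the user's side), positive above. A knob turn of 1 rad clockwise adds 0.5. On the mark means within 0.06, about 3.5 mm at the tip
- needle_tip (a point): tip of the needle, 58 mm from its pivot, under the window of the black-framed meter (116 by 92 mm) at the panel's rear left
- meter_mark (a point): inner point of the black wedge mark at the middle of the meter's scale; the needle tip comes within 4 mm of this point when the needle is on the mark
- ring_mid (a point): centre of the lock ring at half its height, 8.5 mm above the panel, axes as control_axis (does not turn with the ring). Clockwise tightens: about 0.09 N m of twist until it bites, 0.1 to 1.25 rad from where it starts (each time another angle), then the twist climbs evenly by about 0.35 N m per rad turned. Its rubber yields 0.7 rad per N m and springs back on release; the metal hub stays where it is left
- brake_washer: washer hidden inside the case under the ring; origin on the control axis at the panel's surface. The biting ring presses it on a disc on the knob's shaft with about 95 N per N m of twist beyond the first 0.09. Snug is 0.22 to 0.32 N m of twist on the ring (12 to 22 N at the washer); under 0.20 N m (10 N) it is still slack, above 0.35 N m (25 N) it is forced and spoils the washer
- solder_spool: blue spool of solder, 60 mm across, 45 mm high, standing beside the supply's left side; leave alone
- screwdriver: screwdriver lying beside the supply's right side; leave alone
- multimeter: black pointer multimeter, 150 by 100 by 36 mm, lying flat to the left; leave alone
- tape_roll: blue roll of tape, 90 mm across, 19 mm high, at the left near the robot; leave alone
- flux_bottle: small green bottle with a white cap, 40 mm across, 85 mm high, standing beside the supply's left side; leave alone
- heat_sink: finned aluminium heat sink, 50 by 40 by 24 mm, at the right between the robot and the supply; leave alone

How it is judged:
By the outcome, as a careful person would: the job done as asked, in the order asked, and still so for the second after the job is handed in, with the robot touching nothing.
It also fails if it takes over 64 s, if anything falls off the work surface, if the arm or the gripper's body presses on something with over 40 N, if the wrist force passes 120 N, or if a joint passes its speed limit or range.

### The arm

A 6-joint arm with a two-finger parallel gripper is mounted at the origin on the work surface. World frame = base frame: x ahead of the robot, y to its left, z up, the work surface at z = 0. Lengths are in mm, angles in rad, forces in N, time in s.
With the tool pointing down it reaches from about 350 to 875 mm from the base axis. Payload 4.2 kg.
Tool frame: the origin (TCP) lies midway between the tips of the shut fingers; the grasp point (between the pads) lies 19 mm behind it (arm.tcp_to_grasp is the distance from the TCP to the grasp point, in mm); z points along the fingers, y is the line along which they close (so a half turn about z gives the same grasp; the last joint's range is limited). The gripper opens to 85 mm and grips with 20 to 120 N. Pads are 22 mm wide; open, the fingers measure 114 mm over their backs; the gripper's body (76 mm by 85 mm) begins 54 mm behind the grasp point. The pads swing forward as they close: fully open they stand 13 mm farther back than shut.
Start: joints at [1.471, 0.385, 0.008, 0, -1.194, -0.259], TCP at [219.436, 585.19, 231.312] pointing down, gripper open.
Joint ranges: [-3.14, 3.14], [-1.21, 2.06], [-1.07, 1.41], [-3.16, 2.05], [-2.99, -0.16], [-3.1, 3.1]. Speed limits (rad/s): [2.79, 2.79, 3.14, 3.14, 3.14, 3.14].

### API

Orientations are given as a unit quaternion [x, y, z, w].
In Python, from bench import arm, imaging, job, models gives the robot as it stands.
- The arm moves only by the tool arm_command, never from a script. Its argument "rows" is a list of rows, each an object with "grip": the opening, from 0 (shut) to 1 (fully open); "linear": the shift along the tool's x, y, z in mm, a list of three; "rot": the turn, a rotation vector about the tool's x, y, z in rad, a list of three. In form: [{"grip": grip, "linear": [tx, ty, tz], "rot": [rx, ry, rz]}, ...]. A call has 1 to 10 rows; each row is the pose to reach, as a shift and turn from the pose commanded when the call began, along the tool's axes at that moment; what a row does not reach only later rows make up. A row lasts 1/8 s, in which the tool goes at most 62.5 mm and 10.7 degrees, less where a joint would pass 70% of its speed; a pose out of reach is approached as far as the arm can. A call with a gripper value outside its range is refused whole. The fingers move at their own pace and stop on an object; the grip force is fixed at half the most. Time passes only in rows, so rows that repeat a pose let the fingers close. It gives the time, the measured TCP pose, the force, the opening and the grip force at its end, in the units of the state.
- arm.read_state(): the state, without advancing time (a new reading comes with each control period).
- imaging.get_image(name): name is "scene" or "top" or "wrist"; returns a dict with "frame" (384x512x3 uint8, red, green, blue), "fx", "fy", "cx", "cy" (pixels), "k1" (the pictures are not rectified: a ray, as slopes to the right and down, at radius r is drawn at 1 + k1 r^2 times it, then the intrinsics apply), "extrinsics" (4x4, takes a point from world to camera coordinates); the wrist camera has in their place "T_tool_cam" (4x4, takes a point from camera to tool coordinates, whose origin is the TCP and whose axes are the flange's). Camera axes: x right, y down, z forward; pixel columns grow to the right and rows downward; lengths in mm; the calibration is good to about 2 mm. A picture is of the moment at which its call begins: read the wrist's pose just before it. There is no depth.
- job.job_done(): hands the job in; it is judged then, once.
Trained networks look in a picture, given as the dict that the camera call returned (one of the last four; its "shot" number tells which), for a name from the list of things; names that differ only in an ending like _2 or _b are one class to them, and where a whole thing is asked for, a point or a joint stands for the part that bears it (a point fixed in the world has none). Each returns a list of dicts, best first, with "score" (0 to 1); they miss things now and then, are a little off and sometimes report something else, mostly with a low value. They report only what shows in the picture. A call takes as long as a camera call.
- models.spot_in(picture, query): "rect" ([left, top, right, bottom] in pixels, round what is visible of it).
- models.tip_of(picture, query): "pixel" ([column, row] in pixels: a listed point, or the origin of a listed thing).
The state is a dict: "clock": time; "joints": joint angles; "joint_vel": joint speeds; "joint_efforts": joint torques, N m; "position": TCP position; "ee_rot": TCP orientation; "contact_force": force on the tool from outside, world axes, zero at the start; "wrist_torque": the same for the moment, N m; "gripper_width": finger opening in mm; "grasp_force": force on a finger pad.
Only numpy, scipy, OpenCV 4.12 (cv2) and the standard library are available. Lean on these libraries where they do the work, as an engineer would, in place of code of your own. Each camera call takes 0.05 s, during which the arm holds its last target. There are 200 camera calls.

## Working session

There is one attempt and no reset: what is moved stays moved. The work goes in short steps, Python scripts to look and compute and a tool call to move; the robot and the scene stay as the last step left them, time stands still between calls to the robot, and variables do not carry over. Pictures are saved under pics/ and viewed, at most 10 in all, crops included, and the job is handed in when it is done.

Besides the shell and the picture viewer there is one more tool, called after "Request:" as name(argument=value, ...) on one line, values as JSON. arm_command: Moves the arm, as the interface text tells. Its arguments: {"type":"object","properties":{"rows":{"type":"array"}},"required":["rows"]}

```bash
mkdir -p pics; cat > h.py <<'E'
from bench import arm, imaging, job, models
import numpy as np, cv2
from scipy.spatial.transform import Rotation as R
def snap(n):
    s=arm.read_state(); p=imaging.get_image(n)
    if n=="wrist":
        T=np.eye(4);T[:3,:3]=R.from_quat(s["ee_rot"]).as_matrix();T[:3,3]=s["position"]
        p["E"]=np.linalg.inv(T@np.array(p["T_tool_cam"]))
    else: p["E"]=np.array(p["extrinsics"])
    return p
def K(p): return np.array([[p["fx"],0,p["cx"]],[0,p["fy"],p["cy"]],[0,0,1.]]),np.array([p["k1"],0,0,0,0.])
def ray(p,px):
    k,d=K(p);u=cv2.undistortPoints(np.array([[px]],float),k,d)[0,0]
    Ei=np.linalg.inv(p["E"]);v=Ei[:3,:3]@np.array([u[0],u[1],1]);return Ei[:3,3],v/np.linalg.norm(v)
def tri(obs):
    A=np.zeros((3,3));b=np.zeros(3);rs=[ray(*o) for o in obs]
    for o,v in rs: M=np.eye(3)-np.outer(v,v);A+=M;b+=M@o
    x=np.linalg.solve(A,b);return x,[round(float(np.linalg.norm((np.eye(3)-np.outer(v,v))@(x-o))),1) for o,v in rs]
def proj(p,X):
    k,d=K(p);E=p["E"];return cv2.projectPoints(np.array([X],float),cv2.Rodrigues(E[:3,:3])[0],E[:3,3],k,d)[0][0,0]
def save(p,name): cv2.imwrite("pics/"+name,p["frame"][:,:,::-1])
E
python3 - <<'E'
from h import *
s=arm.read_state();print({k:np.round(v,3) for k,v in s.items()})
P={n:snap(n) for n in("scene","top")}
for n,p in P.items():
    save(p,n+"0.png")
for q in ["control_axis","volt_knob","ring_mid","needle_tip","meter_mark","supply"]:
    o=[]
    for n,p in P.items():
        r=models.tip_of(p,q)
        print(q,n,[(np.round(a["pixel"],1),round(a["score"],2)) for a in r[:2]])
        if r:o.append((p,r[0]["pixel"]))
    if len(o)==2: print(tri(o))
for n,p in P.items(): print(n,np.round(np.linalg.inv(p["E"]),2).tolist(),p["fx"])
c=np.hstack([P["scene"]["frame"],P["top"]["frame"]]);cv2.imwrite("pics/a.png",cv2.resize(c[:,:,::-1],(800,300)))
E
```

```text
{'clock': np.float64(0.0), 'joints': array([ 1.471e+00,  3.860e-01,  7.000e-03, -1.000e-03, -1.194e+00,
       -2.590e-01]), 'joint_vel': array([ 0.   ,  0.002, -0.   ,  0.001, -0.001,  0.001]), 'joint_efforts': array([-1.0000e-03, -3.9229e+01,  1.8840e+01,  4.1860e+00, -5.0000e-03,
        0.0000e+00]), 'position': array([219.249, 584.668, 230.218]), 'ee_rot': array([ 0.984, -0.179, -0.   ,  0.001]), 'contact_force': array([-0.387, -0.767,  1.24 ]), 'wrist_torque': array([-0.041, -0.043,  0.015]), 'grasp_force': np.float64(0.0), 'gripper_width': np.float64(85.302)}
control_axis scene [(array([190.1, 167.1]), 0.79)]
control_axis top [(array([319. , 181.4]), 0.95), (array([374.5, 228.9]), 0.3)]
(array([504.55617803, -93.0014454 ,  48.87281254]), [6.7, 6.7])
volt_knob scene [(array([213.5, 249.5]), 0.65), (array([192.9, 166.6]), 0.42)]
volt_knob top [(array([318.1, 175. ]), 0.53)]
(array([ 517.91504254, -109.45534037, -324.78208961]), [49.5, 49.5])
ring_mid scene [(array([189.6, 163.5]), 0.58)]
ring_mid top [(array([318.8, 179.7]), 0.57)]
(array([507.89040345, -88.8202167 ,  67.5928783 ]), [6.4, 6.4])
needle_tip scene [(array([199. , 200.9]), 0.7)]
needle_tip top []
meter_mark scene [(array([181.6, 199.4]), 0.62)]
meter_mark top [(array([286.7, 126.4]), 0.95)]
(array([641.59275497,  11.46472771,  98.39145329]), [0.3, 0.3])
supply scene [(array([196.7, 198.1]), 0.87)]
supply top [(array([296.7, 160.5]), 0.92), (array([352.7, 176.2]), 0.71)]
(array([560.30952727, -28.65080189,   9.07470706]), [0.6, 0.6])
scene [[-0.63, 0.56, -0.54, 1141.55], [0.78, 0.44, -0.45, 687.0], [-0.02, -0.7, -0.71, 962.3], [0.0, 0.0, 0.0, 1.0]] 471.1101493718428
top [[0.03, -1.0, 0.04, 424.14], [-1.0, -0.03, -0.03, 129.91], [0.03, -0.04, -1.0, 1267.33], [0.0, 0.0, 0.0, 1.0]] 441.36791277031085
```

View pics/a.png

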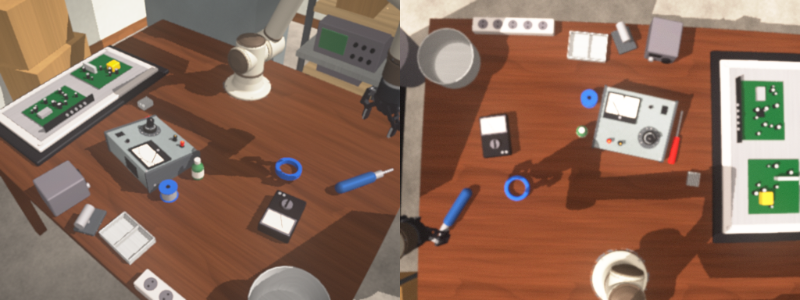

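```bash
cat >> h.py <<'E'
def frame(yaw):
    xs=R.from_euler("z",yaw).as_matrix()@R.from_euler("y",-0.2).as_matrix()  # columns: upslope x, left y, normal z
    return xs
def rel(C,yaw,h,extra=0.0,s=None):
    """linear, rot to put TCP h mm above C along axis; tool x upslope (turned by extra cw)"""
    s=s or arm.read_state();F=frame(yaw);T=np.column_stack([F[:,0],-F[:,1],-F[:,2]])@R.from_euler("z",extra).as_matrix()
    R0=R.from_quat(s["ee_rot"]).as_matrix()
    return np.round(R0.T@(np.array(C)+h*F[:,2]-s["position"]),1),np.round(R.from_matrix(R0.T@T).as_rotvec(),3)
E
python3 - <<'E'
from h import *
p=snap("wrist");print(np.round(p["T_tool_cam"],2).tolist())
print(rel([505,-92,64],-0.13,150))
E
```

```text
[[0.0, -0.96, -0.27, 70.38], [1.0, 0.0, -0.0, 0.55], [0.0, -0.27, 0.96, -141.88], [0.0, 0.0, 0.0, 1.0]]
(array([476.2, 540.5,  20.3]), array([ 0.023,  0.199, -0.228]))
```

Request:
arm_command(rows=[{"grip": 1, "linear": [40, 45, 0], "rot": [0, 0, 0]}, {"grip": 1, "linear": [79, 90, 0], "rot": [0, 0.03, -0.05]}, {"grip": 1, "linear": [119, 135, 0], "rot": [0, 0.06, -0.1]}, {"grip": 1, "linear": [159, 180, 2], "rot": [0.01, 0.1, -0.15]}, {"grip": 1, "linear": [198, 225, 5], "rot": [0.02, 0.15, -0.2]}, {"grip": 1, "linear": [238, 270, 8], "rot": [0.023, 0.2, -0.228]}, {"grip": 1, "linear": [278, 315, 10], "rot": [0.023, 0.2, -0.228]}, {"grip": 1, "linear": [317, 360, 12], "rot": [0.023, 0.2, -0.228]}, {"grip": 1, "linear": [357, 405, 14], "rot": [0.023, 0.2, -0.228]}, {"grip": 1, "linear": [397, 450, 16], "rot": [0.023, 0.2, -0.228]}])

```text
clock: 2.0
position: [433.6, 22.7, 216.1]
ee_rot: [0.993, -0.064, 0.101, 0.006]
contact_force: [0.8, 0.0, 0.3]
gripper_width: 85.4
grasp_force: 0.0
```

Request:
arm_command(rows=[{"grip": 1, "linear": [35, 50, 0], "rot": [0, 0, 0]}, {"grip": 1, "linear": [79, 90, 4], "rot": [0, 0, 0]}, {"grip": 1, "linear": [79, 90, 4], "rot": [0, 0, 0]}, {"grip": 1, "linear": [79, 90, 4], "rot": [0, 0, 0]}])

```text
clock: 2.5
position: [498.5, -75.2, 226.7]
ee_rot: [0.993, -0.065, 0.1, 0.007]
contact_force: [0.3, 1.0, -0.5]
gripper_width: 85.5
grasp_force: 0.0
```

```bash
python3 - <<'E'
from h import *
p=snap("wrist");t=snap("top");sc=snap("scene")
for q in ["control_axis","ring_mid","volt_knob","needle_tip","meter_mark"]:
    for n,k in (("w",p),("s",sc)):
        r=models.tip_of(k,q)
        print(q,n,[(np.round(a["pixel"],1),round(a["score"],2)) for a in r[:2]])
for q in ["volt_knob","ring_mid"]: print(q,[(np.round(a["rect"],1),round(a["score"],2)) for a in models.spot_in(p,q)[:2]])
print(np.round(arm.read_state()["joints"],3))
for h in (0,16,47): print(h,proj(p,np.array([505,-92,64])+h*frame(-.13)[:,2]))
save(p,"w1.png")
E
```

```text
control_axis w [(array([261.4, 188.8]), 0.77), (array([217.5, 156.1]), 0.18)]
control_axis s [(array([191.6, 166.3]), 0.58)]
ring_mid w [(array([260.1, 189.8]), 0.94), (array([119.5,  94.6]), 0.43)]
ring_mid s [(array([193.8, 162.8]), 0.73)]
volt_knob w [(array([262.4, 185.8]), 0.72), (array([ 89.6, 192.6]), 0.35)]
volt_knob s [(array([190.3, 163.3]), 0.42)]
needle_tip w [(array([119. ,  94.4]), 0.51)]
needle_tip s []
meter_mark w [(array([155.9,  73.5]), 0.64)]
meter_mark s [(array([181.6, 201.8]), 0.86), (array([366.4, 214.1]), 0.55)]
volt_knob [(array([248.2, 183.8, 273.5, 212.1]), 0.6)]
ring_mid [(array([ 88.1,  43. , 332.3, 246.9]), 0.58), (array([328.8,  90.7, 355.4, 242.4]), 0.2)]
[ 0.214  0.083 -0.458  0.09  -0.843  1.173]
0 [271.21667562 193.99388562]
16 [271.8814884  198.33336106]
47 [273.3834191  208.13919745]
```

View pics/w1.png

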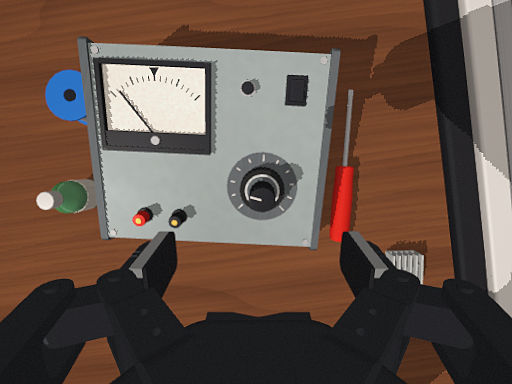

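```bash
python3 - <<'E'
from h import *
p=snap("wrist");yaw=-0.176
F=frame(yaw);n=F[:,2];c=np.array([560.3,-28.7,75.])
for px,h in (((261.4,188.2),0),((260.5,189.5),8.5),((263,194),47)):
    o,v=ray(p,px);C=o+v*((c+h*n-o)@n)/(v@n);print(C-h*n,F.T@(C-c))
C=C-h*n
for px in ((80,40),(338,52),(102,238),(318,248)):
    o,v=ray(p,px);X=o+v*((c-o)@n)/(v@n);print(px,F.T@(X-c))
print(rel([510,-82,64],yaw,95))
E
```

```text
[514.06868543 -81.38410558  67.64314116] [-3.70306721e+01 -5.99650075e+01  2.48296719e-14]
[515.10967796 -80.49978935  67.81951386] [-36.14290192 -58.91208199   8.5       ]
[521.2986066  -83.77204964  69.17083386] [-29.34104684 -61.0501555   47.        ]
(80, 40) [ 1.08231872e+02  1.28794127e+02 -6.23478384e-15]
(338, 52) [ 1.07808970e+02 -1.29414516e+02  3.22593367e-14]
(102, 238) [-1.08940084e+02  1.29561888e+02  3.65795793e-14]
(318, 248) [-1.08735749e+02 -1.31885101e+02  2.78847874e-14]
(array([-20.9,   4.7,  67.2]), array([-0.009, -0.001,  0.045]))
```

Request:
arm_command(rows=[{"grip": 1, "linear": [-16, 3.5, 35], "rot": [-0.009, 0, 0.045]}, {"grip": 1, "linear": [-16, 3.5, 64], "rot": [-0.009, 0, 0.045]}, {"grip": 1, "linear": [-16, 3.5, 64], "rot": [-0.009, 0, 0.045]}, {"grip": 1, "linear": [-16, 3.5, 64], "rot": [-0.009, 0, 0.045]}])

```text
clock: 3.8
position: [496.5, -78.0, 162.3]
ee_rot: [0.991, -0.087, 0.101, 0.009]
contact_force: [-0.0, 0.7, 1.3]
gripper_width: 85.4
grasp_force: 0.0
```

```bash
python3 - <<'E'
from h import *
p=snap("wrist");yaw=-0.176
F=frame(yaw);n=F[:,2];C=np.array([514.5,-81.5,67.7])
print(rel(C,yaw,60))
for q in ["control_axis","ring_mid","needle_tip","meter_mark"]:
    r=models.tip_of(p,q);print(q,[(np.round(a["pixel"],1),round(a["score"],2)) for a in r[:2]])
im=p["frame"].copy()
for h,r,col in ((47,13,(255,0,0)),(16,24,(0,255,0)),(0,0,(0,255,255))):
    for a in np.arange(0,6.28,0.4):
        u=proj(p,C+h*n+r*(np.cos(a)*F[:,0]+np.sin(a)*F[:,1]));cv2.circle(im,tuple(int(round(4*x)) for x in u),3,col,-1,shift=2)
    print(h,proj(p,C+h*n))
cv2.imwrite("pics/w2.png",cv2.resize(im[:,:,::-1],(800,600),interpolation=cv2.INTER_CUBIC))
E
```

```text
(array([-1.2,  0.5, 36.7]), array([-0.001, -0.003,  0.   ]))
control_axis [(array([259.7, 191.5]), 0.68)]
ring_mid [(array([257.9, 190.9]), 0.75)]
needle_tip [(array([68.6, 77.7]), 0.78)]
meter_mark [(array([116.4,  53.6]), 0.7)]
47 [257.55980749 209.42586531]
16 [257.66711794 196.66411476]
0 [257.71242355 191.27675655]
```

View pics/w2.png

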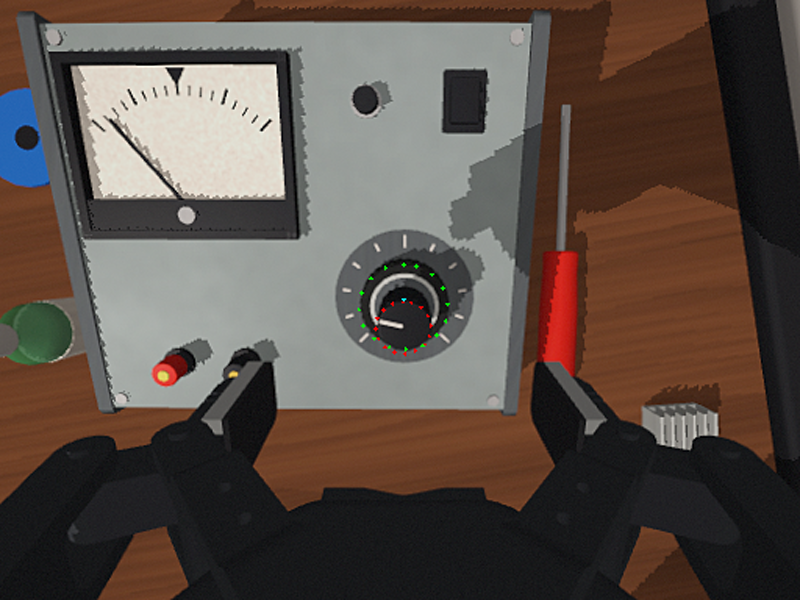

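```bash
cat >> h.py <<'E'
YAW=-0.176;C0=np.array([514.5,-81.5,67.7])
def onpanel(p,px,h=3):
    F=frame(YAW);n=F[:,2];o,v=ray(p,px);X=o+v*((C0+h*n-o)@n)/(v@n);return (F.T@(X-C0))[:2]
def needle(p,line,h=3):
    a,b=[onpanel(p,q,h) for q in line];d=a-b;return np.arctan2(-d[1],d[0])
E
python3 - <<'E'
from h import *
p=snap("wrist")
for h in (0,6):
    print(needle(p,[(71.7,76.2),(116.5,126.7)],h),onpanel(p,(68.6,77.7),h),onpanel(p,(71.7,76.2),h),onpanel(p,(113.5,55),h),onpanel(p,(119,137.6),h))
save(p,"w3full.png")
cv2.imwrite("pics/w3.png",cv2.resize(p["frame"][30:160,20:200,::-1],(792,572),interpolation=cv2.INTER_CUBIC))
E
```

```text
-0.660979006006837 [ 95.93195092 154.06760481] [ 97.05731827 151.30746343] [112.65838423 114.86252352] [ 47.50942669 118.97861494]
-0.6609790060068381 [ 95.28326826 150.17088254] [ 96.38029163 147.48025927] [111.58842244 111.95323726] [ 48.08033453 115.96565904]
```

View pics/w3.png

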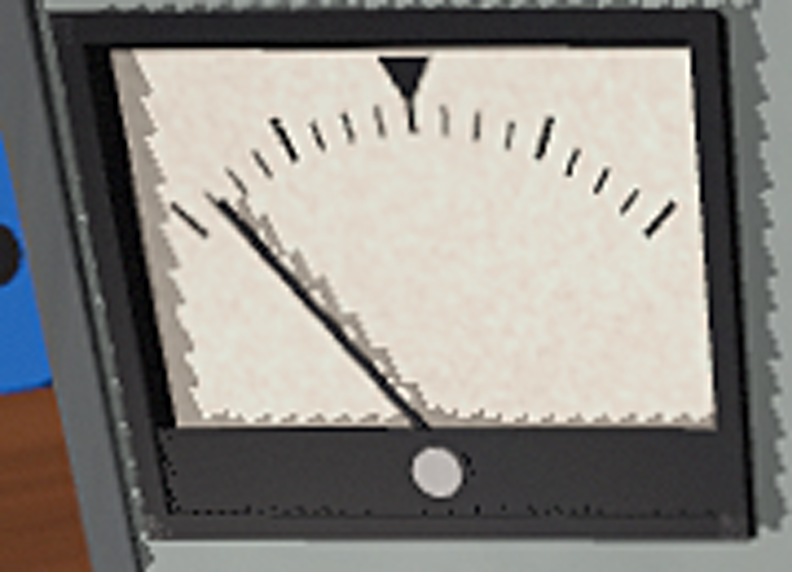

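Request:
arm_command(rows=[{"grip": 1, "linear": [-1, 0.5, 5], "rot": [0, 0, -0.18]}, {"grip": 1, "linear": [-1, 0.5, 10], "rot": [0, 0, -0.36]}, {"grip": 1, "linear": [-1, 0.5, 15], "rot": [0, 0, -0.54]}, {"grip": 1, "linear": [-1, 0.5, 20], "rot": [0, 0, -0.72]}, {"grip": 1, "linear": [-1, 0.5, 25], "rot": [0, 0, -0.9]}, {"grip": 1, "linear": [-1, 0.5, 30], "rot": [0, 0, -1.08]}, {"grip": 1, "linear": [-1, 0.5, 35], "rot": [0, 0, -1.26]}, {"grip": 1, "linear": [-1, 0.5, 37], "rot": [0, 0, -1.32]}, {"grip": 1, "linear": [-1, 0.5, 37], "rot": [0, 0, -1.32]}])

```text
clock: 5.22
position: [502.0, -79.6, 125.0]
ee_rot: [0.837, 0.538, 0.074, 0.068]
contact_force: [0.4, 0.7, -0.4]
gripper_width: 85.4
grasp_force: 0.0
```

```bash
python3 - <<'E'
from h import *
s=arm.read_state();print(rel(C0,YAW,24,-1.32,s),np.round(s["joints"],2),s["wrist_torque"],s["contact_force"])
E
```

```text
(array([ 0.6,  0.9, 34.6]), array([ 0.001, -0.   , -0.001])) [ 0.21  0.21 -0.62  0.14 -0.56  2.4 ] [0.07678589 0.36543904 0.0244576 ] [ 0.38332818  0.71999076 -0.4380425 ]
```

Request:
arm_command(rows=[{"grip": 1, "linear": [0.6, 0.9, 15], "rot": [0, 0, 0]}, {"grip": 1, "linear": [0.6, 0.9, 30], "rot": [0, 0, 0]}, {"grip": 1, "linear": [0.6, 0.9, 34.5], "rot": [0, 0, 0]}, {"grip": 0.6, "linear": [0.6, 0.9, 34.5], "rot": [0, 0, 0]}, {"grip": 0.4, "linear": [0.6, 0.9, 34.5], "rot": [0, 0, 0]}, {"grip": 0, "linear": [0.6, 0.9, 34.5], "rot": [0, 0, 0]}, {"grip": 0, "linear": [0.6, 0.9, 34.5], "rot": [0, 0, 0]}, {"grip": 0, "linear": [0.6, 0.9, 34.5], "rot": [0, 0, 0]}])

```text
clock: 6.22
position: [509.3, -80.4, 91.9]
ee_rot: [0.837, 0.539, 0.074, 0.068]
contact_force: [-3.3, 2.9, 5.0]
gripper_width: 23.8
grasp_force: 58.5
```

```bash
python3 - <<'E'
from h import *
s=arm.read_state();print(rel(C0,YAW,24,-1.32,s),s["gripper_width"],s["grasp_force"],s["wrist_torque"],s["contact_force"])
E
```

```text
(array([-0. ,  0.4,  0.7]), array([ 0.001, -0.001, -0.   ])) 23.76030807819655 58.54756414890289 [0.85541853 1.1513066  0.11812626] [-3.30025196  2.94924581  4.96598987]
```

Request:
arm_command(rows=[{"grip": 0, "linear": [0, 0, 0], "rot": [0, 0, 0.18]}, {"grip": 0, "linear": [0, 0, 0], "rot": [0, 0, 0.36]}, {"grip": 0, "linear": [0, 0, 0], "rot": [0, 0, 0.54]}, {"grip": 0, "linear": [0, 0, 0], "rot": [0, 0, 0.72]}, {"grip": 0, "linear": [0, 0, 0], "rot": [0, 0, 0.9]}, {"grip": 0, "linear": [0, 0, 0], "rot": [0, 0, 1.08]}, {"grip": 0, "linear": [0, 0, 0], "rot": [0, 0, 1.25]}, {"grip": 0, "linear": [0, 0, 0], "rot": [0, 0, 1.32]}, {"grip": 0, "linear": [0, 0, 0], "rot": [0, 0, 1.32]}, {"grip": 0, "linear": [0, 0, 0], "rot": [0, 0, 1.32]}])

```text
clock: 7.48
position: [509.4, -80.7, 91.9]
ee_rot: [0.991, -0.087, 0.1, 0.009]
contact_force: [-3.0, 0.4, 5.7]
gripper_width: 24.0
grasp_force: 58.6
```

Request:
arm_command(rows=[{"grip": 0.5, "linear": [0, 0, 0], "rot": [0, 0, 0]}, {"grip": 1, "linear": [0, 0, 0], "rot": [0, 0, 0]}, {"grip": 1, "linear": [0, 0, 0], "rot": [0, 0, 0]}, {"grip": 1, "linear": [0, 0, 0], "rot": [0, 0, 0]}, {"grip": 1, "linear": [0, 0, -30], "rot": [0, 0, 0]}, {"grip": 1, "linear": [0, 0, -65], "rot": [0, 0, 0]}, {"grip": 1, "linear": [0, 0, -72], "rot": [0, 0, 0]}, {"grip": 1, "linear": [0, 0, -72], "rot": [0, 0, 0]}, {"grip": 1, "linear": [0, 0, -72], "rot": [0, 0, 0]}])

```text
clock: 8.6
position: [494.9, -78.3, 160.5]
ee_rot: [0.991, -0.088, 0.099, 0.009]
contact_force: [-0.7, 0.5, 0.6]
gripper_width: 85.1
grasp_force: 0.0
```

```bash
python3 - <<'E'
from h import *
p=snap("wrist");s=arm.read_state();print(rel(C0,YAW,96,0,s),s["wrist_torque"],s["contact_force"])
for q in ["needle_tip","meter_mark"]:
    r=models.tip_of(p,q);print(q,[(np.round(a["pixel"],1),round(a["score"],2)) for a in r[:2]])
a=cv2.resize(p["frame"][30:160,20:200,::-1],(792,572),interpolation=cv2.INTER_CUBIC)
cv2.imwrite("pics/w4.png",a)
E
```

```text
(array([ 1. , -0.3, -1.2]), array([ 0.001,  0.002, -0.   ])) [ 0.03237222  0.38816062 -0.02197705] [ 1.20472303 -0.52639807  0.6519249 ]
needle_tip [(array([105.9,  56.8]), 0.7)]
meter_mark [(array([113.3,  47.2]), 0.92)]
```

View pics/w4.png

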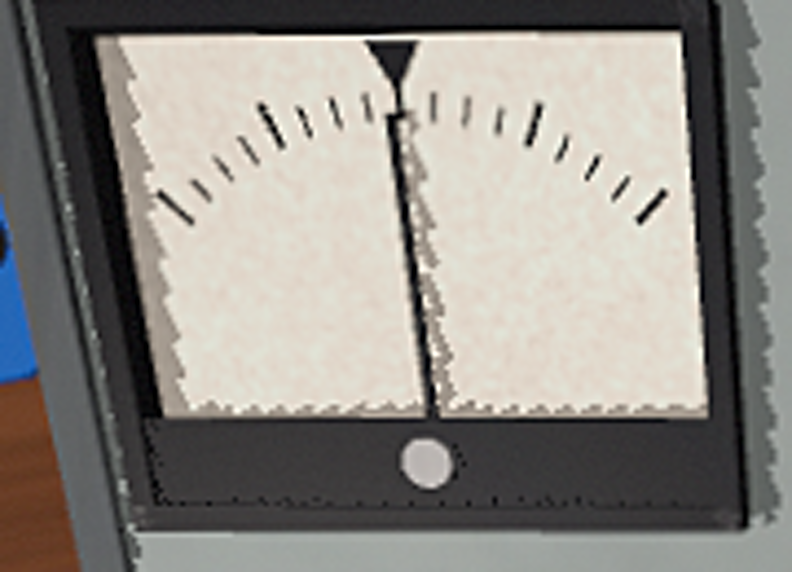

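```bash
python3 - <<'E'
from h import *
p=snap("wrist");f=lambda x,y:(20+x/4.4-.4,30+y/4.4-.4)
print(needle(p,[f(392,117),f(432,415)]))
# frame verticals/horizontals for reference
print(needle(p,[f(95,35),f(162,418)]),needle(p,[f(686,30),f(708,418)]))
for h in(0,4): print([onpanel(p,f(*q),h) for q in((393,90),(392,117),(177,208),(652,206),(427,463))])
s=arm.read_state();print(rel(C0,YAW,45,0,s),np.round(s["joints"],2))
E
```

```text
-0.0047363283810042695
0.010407899329456632 0.015103362294658336
[array([114.26440926, 116.37474209]), array([109.81780206, 117.17696753]), array([ 94.75218261, 159.17403377]), array([94.60798029, 71.54820511]), array([ 48.3711598 , 119.13011192])]
[array([113.50739974, 114.39075265]), array([109.13598445, 115.17941249]), array([ 94.32512388, 156.46631042]), array([94.18336002, 70.3222302 ]), array([ 48.72840188, 117.09952931])]
(array([ 0.6, -0.2, 50.1]), array([0.   , 0.001, 0.   ])) [ 0.21  0.15 -0.58  0.12 -0.66  1.09]
```

Request:
arm_command(rows=[{"grip": 1, "linear": [0.6, -0.2, 30], "rot": [0, 0, 0]}, {"grip": 1, "linear": [0.6, -0.2, 60], "rot": [0, 0, 0]}, {"grip": 1, "linear": [0.8, -0.2, 80], "rot": [0, 0, 0]}, {"grip": 1, "linear": [1, -0.2, 92], "rot": [0, 0, 0]}, {"grip": 1, "linear": [1, -0.2, 92], "rot": [0, 0, 0]}, {"grip": 1, "linear": [1, -0.2, 92], "rot": [0, 0, 0]}])

```text
clock: 9.55
position: [515.1, -81.2, 72.4]
ee_rot: [0.991, -0.087, 0.1, 0.009]
contact_force: [0.3, -0.8, 0.5]
gripper_width: 85.4
grasp_force: 0.0
```

```bash
cat >> h.py <<'E'
def tq():
    n=frame(YAW)[:,2];a=[]
    s=arm.read_state()
    R0=R.from_quat(s["ee_rot"]).as_matrix();F=frame(YAW)
    l=R0[:,0];ang=np.arctan2(-(l@F[:,1]),l@F[:,0])
    print("t",round(float(s["clock"]),2),"ang",round(float(ang),3),"tq",round(float(np.dot(s["wrist_torque"],n)),4),"F",np.round(s["contact_force"],1),"w",round(float(s["gripper_width"]),1),"h",round(float((s["position"]-C0)@n),1),"off",np.round((F.T@(s["position"]-C0))[:2],1))
E
python3 -c "
from h import *
tq();tq();print(rel(C0,YAW,3))"
```

```text
t 9.55 ang -0.0 tq 0.013 F [ 0.3 -0.8  0.5] w 85.4 h 4.5 off [1.5 0.4]
t 9.55 ang -0.0 tq 0.013 F [ 0.3 -0.8  0.5] w 85.4 h 4.5 off [1.5 0.4]
(array([-1.5,  0.4,  1.5]), array([-0.001, -0.002,  0.   ]))
```

Request:
arm_command(rows=[{"grip": 1, "linear": [-1.5, 0.4, 1], "rot": [0, 0, 0]}, {"grip": 1, "linear": [-1.5, 0.4, 1], "rot": [0, 0, 0]}, {"grip": 0.7, "linear": [-1.5, 0.4, 1], "rot": [0, 0, 0]}, {"grip": 0, "linear": [-1.5, 0.4, 1], "rot": [0, 0, 0]}, {"grip": 0, "linear": [-1.5, 0.4, 1], "rot": [0, 0, 0]}, {"grip": 0, "linear": [-1.5, 0.4, 1], "rot": [0, 0, 0]}])

```text
clock: 10.3
position: [513.4, -81.3, 71.2]
ee_rot: [0.991, -0.087, 0.1, 0.009]
contact_force: [-3.0, 1.5, 5.0]
gripper_width: 45.8
grasp_force: 60.2
```

```bash
python3 -c "
from h import *
tq();print(arm.read_state()['grasp_force'])"
```

```text
t 10.3 ang -0.0 tq 0.0204 F [-3.   1.5  5. ] w 45.8 h 3.6 off [-0.4 -0. ]
60.24583160877228
```

Request:
arm_command(rows=[{"grip": 0, "linear": [0, 0, 0], "rot": [0, 0, 0.06]}, {"grip": 0, "linear": [0, 0, 0], "rot": [0, 0, 0.12]}, {"grip": 0, "linear": [0, 0, 0], "rot": [0, 0, 0.12]}, {"grip": 0, "linear": [0, 0, 0], "rot": [0, 0, 0.12]}])

```text
clock: 10.8
position: [513.4, -81.4, 71.2]
ee_rot: [0.984, -0.146, 0.1, 0.003]
contact_force: [-2.7, 1.4, 5.8]
gripper_width: 45.9
grasp_force: 60.3
```

```bash
python3 -c "
from h import *
tq()
for i in range(4): imaging.get_image('top');tq()"
```

```text
t 10.8 ang 0.119 tq 0.0711 F [-2.7  1.4  5.8] w 45.9 h 3.6 off [-0.4 -0.1]
t 10.85 ang 0.119 tq 0.0066 F [-3.4  1.8  5.4] w 45.4 h 3.6 off [-0.4 -0.1]
t 10.9 ang 0.119 tq 0.0994 F [-3.7  1.5  5.4] w 45.6 h 3.6 off [-0.4 -0.1]
t 10.95 ang 0.119 tq 0.1119 F [-3.6  1.2  5.7] w 45.3 h 3.6 off [-0.4 -0.1]
t 11.0 ang 0.119 tq 0.0719 F [-3.6  1.3  5.6] w 45.6 h 3.6 off [-0.4 -0.1]
```

Request:
arm_command(rows=[{"grip": 0, "linear": [0, 0, 0], "rot": [0, 0, 0.05]}, {"grip": 0, "linear": [0, 0, 0], "rot": [0, 0, 0.1]}, {"grip": 0, "linear": [0, 0, 0], "rot": [0, 0, 0.1]}])

```text
clock: 11.38
position: [513.4, -81.4, 71.2]
ee_rot: [0.976, -0.196, 0.1, -0.002]
contact_force: [-2.9, 1.9, 5.2]
gripper_width: 45.5
grasp_force: 60.3
```

```bash
python3 -c "
from h import *
tq()
for i in range(4): imaging.get_image('top');tq()"
```

```text
t 11.38 ang 0.22 tq 0.0536 F [-2.9  1.9  5.2] w 45.5 h 3.6 off [-0.4 -0.1]
t 11.43 ang 0.219 tq 0.0661 F [-2.6  2.2  6.3] w 45.4 h 3.6 off [-0.4 -0.1]
t 11.47 ang 0.219 tq 0.0059 F [-2.6  1.4  5.8] w 45.5 h 3.6 off [-0.4 -0. ]
t 11.53 ang 0.219 tq 0.1115 F [-3.3  2.2  4.8] w 45.5 h 3.6 off [-0.4 -0.1]
t 11.57 ang 0.219 tq 0.1471 F [-2.8  1.2  5.3] w 45.2 h 3.6 off [-0.4 -0.1]
```

```bash
cat >> h.py <<'E'
def avg(N):
    n=frame(YAW)[:,2];a=[];b=[]
    for i in range(N):
        imaging.get_image('top');s=arm.read_state();a.append(np.dot(s["wrist_torque"],n));b.append(s["joint_efforts"][5])
    tq();print("mean tq",np.mean(a).round(4),"std",np.std(a).round(3),"j6",np.mean(b).round(4),np.std(b).round(4))
E
python3 -c "
from h import *
avg(5)"
```

```text
t 11.82 ang 0.219 tq 0.0488 F [-3.6  1.7  6.8] w 45.7 h 3.6 off [-0.4 -0.1]
mean tq 0.0731 std 0.033 j6 -0.0772 0.0
```

Request:
arm_command(rows=[{"grip": 0, "linear": [0, 0, 0], "rot": [0, 0, 0.1]}, {"grip": 0, "linear": [0, 0, 0], "rot": [0, 0, 0.2]}, {"grip": 0, "linear": [0, 0, 0], "rot": [0, 0, 0.2]}, {"grip": 0, "linear": [0, 0, 0], "rot": [0, 0, 0.2]}])

```text
clock: 12.32
position: [513.3, -81.4, 71.2]
ee_rot: [0.951, -0.292, 0.1, -0.012]
contact_force: [-3.0, 1.8, 6.2]
gripper_width: 45.7
grasp_force: 60.3
```

```bash
python3 -c "
from h import *
avg(7)"
```

```text
t 12.68 ang 0.419 tq 0.0856 F [-3.1  1.6  6. ] w 45.3 h 3.6 off [-0.5 -0.1]
mean tq 0.0708 std 0.019 j6 -0.0655 0.0001
```

Request:
arm_command(rows=[{"grip": 0, "linear": [0, 0, 0], "rot": [0, 0, 0.1]}, {"grip": 0, "linear": [0, 0, 0], "rot": [0, 0, 0.2]}, {"grip": 0, "linear": [0, 0, 0], "rot": [0, 0, 0.2]}])

```text
clock: 13.05
position: [513.3, -81.4, 71.2]
ee_rot: [0.917, -0.386, 0.098, -0.022]
contact_force: [-3.3, 1.8, 5.2]
gripper_width: 45.5
grasp_force: 60.3
```

```bash
python3 -c "
from h import *
avg(3)"
```

```text
t 13.2 ang 0.619 tq 0.0557 F [-2.4  1.4  5.5] w 45.6 h 3.6 off [-0.4 -0.1]
mean tq 0.0692 std 0.026 j6 -0.0746 0.0098
```

Request:
arm_command(rows=[{"grip": 0, "linear": [0, 0, 0], "rot": [0, 0, 0.08]}, {"grip": 0, "linear": [0, 0, 0], "rot": [0, 0, 0.15]}, {"grip": 0, "linear": [0, 0, 0], "rot": [0, 0, 0.15]}])

```text
clock: 13.58
position: [513.3, -81.4, 71.2]
ee_rot: [0.886, -0.453, 0.096, -0.029]
contact_force: [-3.1, 1.6, 5.2]
gripper_width: 45.1
grasp_force: 60.3
```

```bash
python3 -c "
from h import *
avg(3)"
```

```text
t 13.72 ang 0.769 tq 0.0568 F [-3.7  1.4  5.3] w 45.4 h 3.6 off [-0.5 -0.1]
mean tq 0.0695 std 0.01 j6 -0.0789 0.0069
```

Request:
arm_command(rows=[{"grip": 0, "linear": [0, 0, 0], "rot": [0, 0, 0.08]}, {"grip": 0, "linear": [0, 0, 0], "rot": [0, 0, 0.15]}, {"grip": 0, "linear": [0, 0, 0], "rot": [0, 0, 0.15]}, {"grip": 0, "linear": [0, 0, 0], "rot": [0, 0, 0.15]}])

```text
clock: 14.22
position: [513.3, -81.4, 71.2]
ee_rot: [0.849, -0.518, 0.094, -0.037]
contact_force: [-3.4, 1.2, 6.2]
gripper_width: 45.7
grasp_force: 60.3
```

```bash
python3 -c "
from h import *
avg(3)"
```

```text
t 14.38 ang 0.919 tq 0.0587 F [-2.3  1.4  6.1] w 45.6 h 3.6 off [-0.5 -0.1]
mean tq 0.0764 std 0.018 j6 -0.075 0.0001
```

Request:
arm_command(rows=[{"grip": 0, "linear": [0, 0, 0], "rot": [0, 0, 0.08]}, {"grip": 0, "linear": [0, 0, 0], "rot": [0, 0, 0.15]}, {"grip": 0, "linear": [0, 0, 0], "rot": [0, 0, 0.15]}, {"grip": 0, "linear": [0, 0, 0], "rot": [0, 0, 0.15]}])

```text
clock: 14.88
position: [513.3, -81.4, 71.2]
ee_rot: [0.808, -0.58, 0.091, -0.043]
contact_force: [-2.5, 1.1, 5.4]
gripper_width: 45.3
grasp_force: 60.2
```

```bash
python3 -c "
from h import *
avg(3)"
```

```text
t 15.03 ang 1.069 tq 0.0636 F [-1.9  2.1  5.8] w 45.5 h 3.6 off [-0.5 -0.2]
mean tq 0.1017 std 0.037 j6 -0.1077 0.0001
```

Request:
arm_command(rows=[{"grip": 0, "linear": [0, 0, 0], "rot": [0, 0, 0.08]}, {"grip": 0, "linear": [0, 0, 0], "rot": [0, 0, 0.15]}, {"grip": 0, "linear": [0, 0, 0], "rot": [0, 0, 0.15]}, {"grip": 0, "linear": [0, 0, 0], "rot": [0, 0, 0.15]}])

```text
clock: 15.52
position: [513.3, -81.4, 71.2]
ee_rot: [0.763, -0.639, 0.087, -0.05]
contact_force: [-3.0, 2.1, 5.3]
gripper_width: 45.0
grasp_force: 60.2
```

```bash
python3 -c "
from h import *
avg(4)"
```

```text
t 15.72 ang 1.219 tq 0.1444 F [-3.9  1.9  5.7] w 45.2 h 3.7 off [-0.5 -0.2]
mean tq 0.1435 std 0.003 j6 -0.1641 0.0001
```

Request:
arm_command(rows=[{"grip": 0, "linear": [0, 0, 0], "rot": [0, 0, 0.08]}, {"grip": 0, "linear": [0, 0, 0], "rot": [0, 0, 0.15]}, {"grip": 0, "linear": [0, 0, 0], "rot": [0, 0, 0.15]}, {"grip": 0, "linear": [0, 0, 0], "rot": [0, 0, 0.15]}])

```text
clock: 16.23
position: [513.3, -81.5, 71.2]
ee_rot: [0.713, -0.694, 0.083, -0.056]
contact_force: [-3.1, 1.4, 6.3]
gripper_width: 45.6
grasp_force: 60.2
```

```bash
python3 -c "
from h import *
avg(8)"
```

```text
t 16.62 ang 1.369 tq 0.2079 F [-3.8  2.   6.2] w 45.5 h 3.7 off [-0.5 -0.2]
mean tq 0.2207 std 0.02 j6 -0.2024 0.0
```

Request:
arm_command(rows=[{"grip": 0, "linear": [0, 0, 0], "rot": [0, 0, 0.06]}, {"grip": 0, "linear": [0, 0, 0], "rot": [0, 0, 0.12]}, {"grip": 0, "linear": [0, 0, 0], "rot": [0, 0, 0.18]}, {"grip": 0, "linear": [0, 0, 0], "rot": [0, 0, 0.18]}, {"grip": 0, "linear": [0, 0, 0], "rot": [0, 0, 0.18]}])

```text
clock: 17.25
position: [513.2, -81.4, 71.2]
ee_rot: [-0.648, 0.755, -0.078, 0.064]
contact_force: [-3.8, 1.1, 6.0]
gripper_width: 45.9
grasp_force: 60.2
```

```bash
python3 -c "
from h import *
avg(12)"
```

```text
t 17.85 ang 1.548 tq 0.2725 F [-4.6  1.6  6.2] w 45.4 h 3.7 off [-0.5 -0.2]
mean tq 0.274 std 0.029 j6 -0.27 0.0001
```

Request:
arm_command(rows=[{"grip": 0.7, "linear": [0, 0, 0], "rot": [0, 0, 0]}, {"grip": 1, "linear": [0, 0, 0], "rot": [0, 0, 0]}, {"grip": 1, "linear": [0, 0, 0], "rot": [0, 0, 0]}, {"grip": 1, "linear": [0, 0, -20], "rot": [0, 0, 0]}, {"grip": 1, "linear": [0, 0, -50], "rot": [0, 0, 0]}, {"grip": 1, "linear": [0, 0, -80], "rot": [0, 0, -0.18]}, {"grip": 1, "linear": [0, 0, -93], "rot": [0, 0, -0.36]}, {"grip": 1, "linear": [0, 0, -93], "rot": [0, 0, -0.54]}, {"grip": 1, "linear": [0, 0, -93], "rot": [0, 0, -0.72]}, {"grip": 1, "linear": [0, 0, -93], "rot": [0, 0, -0.9]}])

```text
clock: 19.1
position: [494.9, -78.3, 161.6]
ee_rot: [0.912, -0.397, 0.097, -0.023]
contact_force: [0.8, 0.6, 0.4]
gripper_width: 85.6
grasp_force: 0.0
```

Request:
arm_command(rows=[{"grip": 1, "linear": [0, 0, 0], "rot": [0, 0, -0.18]}, {"grip": 1, "linear": [0, 0, 0], "rot": [0, 0, -0.36]}, {"grip": 1, "linear": [0, 0, 0], "rot": [0, 0, -0.54]}, {"grip": 1, "linear": [0, 0, 0], "rot": [0, 0, -0.65]}, {"grip": 1, "linear": [0, 0, 0], "rot": [0, 0, -0.65]}, {"grip": 1, "linear": [0, 0, 0], "rot": [0, 0, -0.65]}])

```text
clock: 19.85
position: [495.0, -78.3, 161.6]
ee_rot: [0.991, -0.088, 0.1, 0.009]
contact_force: [0.5, -0.4, 0.5]
gripper_width: 85.4
grasp_force: 0.0
```

```bash
python3 - <<'E'
from h import *
p=snap("wrist");tq()
for q in ["needle_tip","meter_mark"]:
    r=models.tip_of(p,q);print(q,[(np.round(a["pixel"],1),round(a["score"],2)) for a in r[:2]])
cv2.imwrite("pics/w5.png",cv2.resize(p["frame"][30:160,20:200,::-1],(792,572),interpolation=cv2.INTER_CUBIC))
E
```

```text
t 19.9 ang 0.001 tq -0.0473 F [-0.1  1.3 -0.9] w 85.8 h 95.9 off [-0.7 -0.3]
needle_tip [(array([107.6,  55.7]), 0.71)]
meter_mark [(array([113.8,  50.1]), 0.69)]
```

View pics/w5.png

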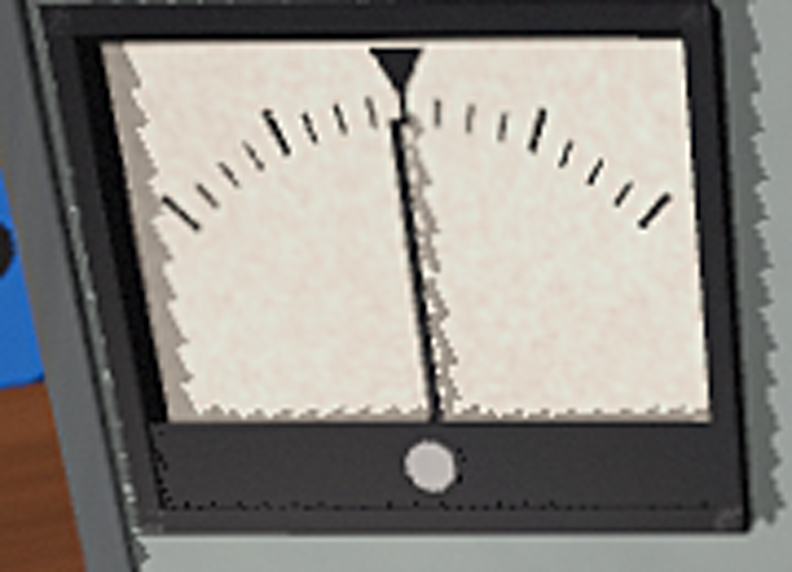

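The needle is still on the mark: its tip is at (398,122) and the mark's tick at (404,115) in the crop. The ring was tightened to about 0.27 N m, and the gripper is clear, so I'm handing the job in.

```bash
python3 -c "
from bench import job
print(job.job_done())"
```

```text
the job is handed in; nothing more can be done
None
```

The job is handed in: the needle stands on the wedge mark (within about 0.02 rad), the lock ring is snug at about 0.27 N m, and the arm has let go and is clear of everything, at about 20 s of the 64 s allowed.

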